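# Set the cheese trier in its sloping rest

## Task

Pick up the wooden-handled cheese trier from the bench and set it gently into the sloping green-saddled rest: handle lying in the high saddle, blade lying in the low saddle, the tip down by the toe plate, so that the raised handle can be taken again at the slope's angle. Lower it all the way in before letting go, and leave the blue-handled trier and the brush where they are.

Things in the scene. Friction and masses are not known exactly. Their poses are not given: they have to be found in the camera images.
- trier_mid (a point): Trier to set: dark wooden handle (26 wide, 28 high) with brass collar, round steel blade 12 thick; 250 mm long, 0.12 kg; lies flat on the bench. Point: its balance point, on the common axis of handle and blade, 14 mm above the handle's underside. x along it to the handle's butt, z up as it lies. Handle from x = -33 to +87 mm (collar -33 to -25), blade on to its tip at -163.
- rest_seat (a point): Rest, fixed: slope of 30 deg on a white base 310 x 110 x 14. Point: where the trier's balance point comes, 120 mm above the bench. x up the slope (high end away from the robot), y level across, z square to the slope. Green flared saddles: high, x +46 to +70, floor z = -14, 36 wide, for the handle; low, x -102 to -78, floor z = -6, 22 wide, for the blade. Open between them for fingers.
- rest_toe (a point): The rest's green toe plate (70 mm wide, 60 high, square to the slope): middle of its uphill face, 173 mm down the slope from the seat point, so 10 mm beyond the tip of a trier seated exactly. Axes as for the seat point. The saddles' flared side walls end at most 31 mm above their floors.
- blue_mid (a point): Another trier of the same shape and size with a blue plastic handle, lying flat on the bench: its balance point, axes as for the wooden one. To be left alone. The two may lie in either place, over 100 mm apart at these points.
- brush_grip (a point): A brush lying on the bench at the right-hand side: a point on its handle. To be left alone.

How it is judged:
By the outcome, as a careful person would: the job done as asked, in the order asked, and still so for the second after the job is handed in, with the robot touching nothing.
It also fails if it takes over 42 s, if anything falls off the work surface, if the arm or the gripper's body presses on something with over 40 N, if the wrist force passes 120 N, or if a joint passes its speed limit or range.

## Robot

A 6-joint arm with a two-finger parallel gripper is mounted at the origin on the work surface. World frame = base frame: x ahead of the robot, y to its left, z up, the work surface at z = 0. Lengths are in mm, angles in rad, forces in N, time in s.
With the tool pointing down it reaches from about 400 to 925 mm from the base axis. Payload 12.5 kg.
Tool frame: the origin (TCP) lies midway between the tips of the shut fingers; the grasp point (between the pads) lies 19 mm behind it; z points along the fingers, y is the line along which they close (so a half turn about z gives the same grasp; the last joint's range is limited). The gripper opens to 95 mm and grips with 3 to 60 N. Pads are 20 mm wide; open, the fingers measure 119 mm over their backs; the gripper's body (75 mm by 180 mm) begins 59 mm behind the grasp point.
Start: joints at [1.118, 0.491, 1.559, -0, 1.092, -0.106], TCP at [212.415, 587.815, 214.661] pointing down, gripper open.
Joint ranges: [-3.1, 3.1], [-0.84, 2.19], [0.05, 2.79], [-1.13, 4.28], [0.06, 2.93], [-2.69, 2.69]. Speed limits (rad/s): [2.22, 2.22, 2.79, 3.14, 3.14, 3.14].

## Interface

Orientations are given as [roll, pitch, yaw] about the fixed x, y, z axes, in that order (R = Rz(yaw) Ry(pitch) Rx(roll)).
In Python, from cell import env gives the robot as it stands.
- The arm moves only by the tool arm_command, never from a script. Its argument "targets" is a list of rows, each a list of 5 numbers: the shift along the tool's x, y, z in mm, then the turn about the tool's z in degrees, then the opening, from 0 (shut) to 1 (fully open). In form: [[tx, ty, tz, roll, fingers], ...]. A call has 1 to 5 rows; each row is the pose to reach, as a shift and turn from the pose commanded when the call began, along the tool's axes at that moment; what a row does not reach only later rows make up. A row lasts 1/10 s, in which the tool goes at most 50 mm and 8.59 degrees, less where a joint would pass 70% of its speed; a pose out of reach is approached as far as the arm can. A call with a gripper value outside its range is refused whole. The fingers move at their own pace and stop on an object; the grip force is fixed at half the most. Time passes only in rows, so rows that repeat a pose let the fingers close. It gives the time, the measured TCP pose, the force, the opening and the grip force at its end, in the units of the state.
- env.state(): the state, without advancing time (a new reading comes with each control period).
- env.read_camera(name): name is "scene" or "top" or "wrist"; returns a dict with "frame" (480x640x3 uint8, red, green, blue), "vertical_fov" (degrees; the focal length in pixels is half the picture's height over the tangent of half this angle, whatever the lens; pixels are square), "cx", "cy" (the principal point, pixels), "world_from_camera" (4x4, takes a point from camera to world coordinates); the wrist camera has in their place "hand_eye" (4x4, takes a point from camera to tool coordinates, whose origin is the TCP and whose axes are the flange's). Camera axes: x right, y down, z forward; pixel columns grow to the right and rows downward; lengths in mm; the calibration is good to about 2 mm. A picture is of the moment at which its call begins: read the wrist's pose just before it. There is no depth.
- env.job_done(): hands the job in; it is judged then, once.
The state is a dict: "t": time; "joints": joint angles; "qvel": joint speeds; "tau": joint torques, N m; "eef_pos": TCP position; "tcp_rot": TCP orientation; "ft_force": force on the tool from outside, world axes, zero at the start; "moment": the same for the moment, N m; "opening": opening from 0.0 (shut) to 1.0 (fully open); "grip_force": force on a finger pad.
Only numpy, scipy, OpenCV 4.12 (cv2) and the standard library are available. Lean on these libraries where they do the work, as an engineer would, in place of code of your own. Each camera call takes 0.05 s, during which the arm holds its last target. There are 200 camera calls.

## Working session

There is one attempt and no reset: what is moved stays moved. The work goes in short steps, Python scripts to look and compute and a tool call to move; the robot and the scene stay as the last step left them, time stands still between calls to the robot, and variables do not carry over. Pictures are saved under pics/ and viewed, at most 10 in all, crops included, and the job is handed in when it is done.

Besides the shell and the picture viewer there is one more tool, called after "Call:" as name(argument=value, ...), one argument or row to a line, values as JSON. arm_command: Moves the arm, as the interface text tells. Its arguments: {"type":"object","properties":{"targets":{"type":"array","items":{"type":"array","items":{"type":"number"}}}},"required":["targets"]}

```bash
mkdir -p pics; ls
python3 - <<'E'
from cell import env
import cv2,json
s=env.state();print({k:s[k] for k in('t','eef_pos','tcp_rot','opening','ft_force')})
for n in('top','scene'):
    c=env.read_camera(n);cv2.imwrite(f'pics/{n}0.png',c['frame'][:,:,::-1]);print(n,c['vertical_fov'],c['cx'],c['cy'],c['world_from_camera'])
    print([k for k in c])
E
```

```text
pics
{'t': 0.0, 'eef_pos': array([212.30575541, 587.58552787, 214.05803235]), 'tcp_rot': array([-3.14052680e+00, -1.22326502e-04,  2.79478124e+00]), 'opening': 0.9987947345486908, 'ft_force': array([ 0.59247126,  0.23874766, -0.61797985])}
top 52.19638601373154 327.70171573628926 243.48845200136364 [[-1.64656637e-02 -9.90420888e-01  1.37096123e-01  3.51388394e+02]
 [-9.99484031e-01  2.00858239e-02  2.50645428e-02 -1.30580270e+02]
 [-2.75781353e-02 -1.36612681e-01 -9.90240588e-01  1.11392904e+03]
 [ 0.00000000e+00  0.00000000e+00  0.00000000e+00  1.00000000e+00]]
['frame', 'vertical_fov', 'cx', 'cy', 'world_from_camera']
scene 51.34145931833318 319.9976385305748 241.92231716993638 [[ 5.47886008e-01  6.33480539e-01 -5.46372884e-01  1.15797566e+03]
 [ 8.36501994e-01 -4.22074135e-01  3.49453630e-01 -5.30948831e+02]
 [-9.23778797e-03 -6.48502761e-01 -7.61156247e-01  1.01163260e+03]
 [ 0.00000000e+00  0.00000000e+00  0.00000000e+00  1.00000000e+00]]
['frame', 'vertical_fov', 'cx', 'cy', 'world_from_camera']
```

View pics/top0.png

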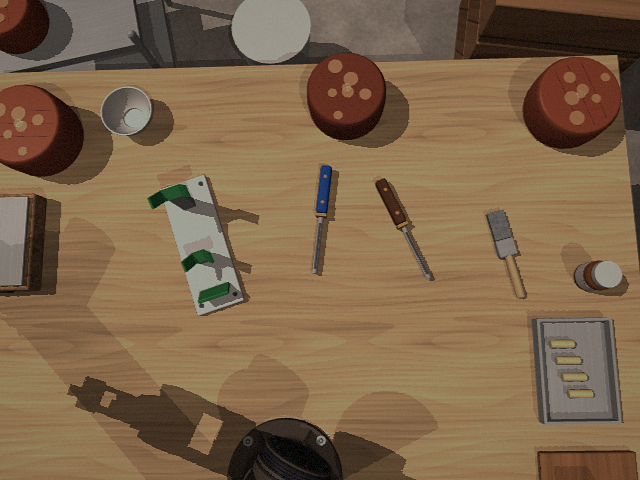

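View pics/scene0.png

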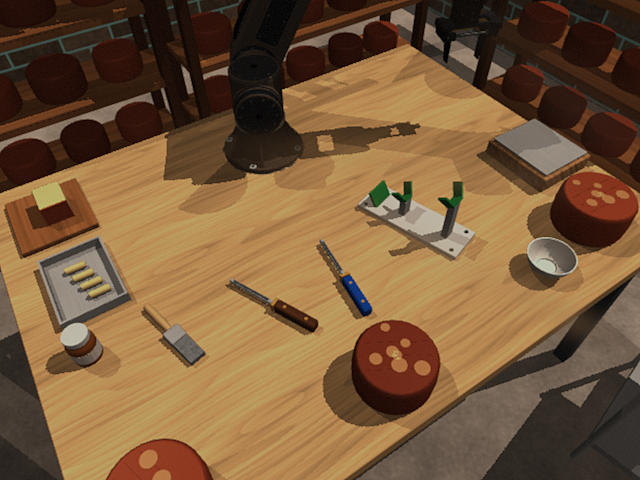

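The top view shows the wooden trier with its butt at about (379,180) and tip at (431,277). The blue trier runs from (326,167) to (316,272), and the rest base from about (185,180) at the high end to (221,305) at the toe. The scene view agrees: the wooden trier is at (275,305), left of the blue one.

```bash
cat > h.py <<'E'
import numpy as np,cv2
from scipy.spatial.transform import Rotation as Ro
from cell import env
def cam(n):
    if n=='wrist':
        s=env.state();c=env.read_camera(n)
        T=np.eye(4);T[:3,:3]=Ro.from_euler('xyz',s['tcp_rot']).as_matrix();T[:3,3]=s['eef_pos'];T=T@np.array(c['hand_eye'])
    else: c=env.read_camera(n);T=np.array(c['world_from_camera'])
    f=240/np.tan(np.radians(c['vertical_fov'])/2)
    return dict(im=c['frame'],T=T,f=f,cx=c['cx'],cy=c['cy'])
def ray(c,uv,z):
    d=c['T'][:3,:3]@np.array([(uv[0]-c['cx'])/c['f'],(uv[1]-c['cy'])/c['f'],1]);o=c['T'][:3,3]
    return o+d*(z-o[2])/d[2]
def proj(c,P):
    q=(np.atleast_2d(P)-c['T'][:3,3])@c['T'][:3,:3]
    return q[:,:2]/q[:,2:]*c['f']+[c['cx'],c['cy']]
def totool(dp):
    s=env.state();return Ro.from_euler('xyz',s['tcp_rot']).inv().apply(dp)
E
python3 - <<'E'
from h import *
c=cam('top')
b,t=ray(c,(380,180),14),ray(c,(431,277),14)
a=(b-t)/np.linalg.norm(b-t);print('trier len',np.linalg.norm(b-t),'yaw',np.degrees(np.arctan2(a[1],a[0])),'mid',t+163*a)
P=[ray(c,p,14) for p in((205,175),(243,298),(200,314))]
print(P,np.linalg.norm(P[0]-P[1]),np.linalg.norm(P[1]-P[2]))
a=P[0]-P[1];a/=np.linalg.norm(a);print('rest yaw',np.degrees(np.arctan2(a[1],a[0])))
s=env.state();w=cam('wrist');print(env.read_camera('wrist')['hand_eye'],w['f'])
m=t+163*(b-t)/np.linalg.norm(b-t);print('tool shift to mid',totool(m-s['eef_pos']))
E
```

```text
trier len 249.217008470304 yaw 25.33592583540386 mid [ 570.78480587 -262.44743932   14.        ]
[array([670.41518811, 180.34694609,  14.        ]), array([384.08583438,  89.35871052,  14.        ]), array([350.12443027, 185.85585357,  14.        ])] 300.43860906966034 102.29895203317867
rest yaw 17.628942022390596
[[ 1.21288190e-03 -9.71599059e-01 -2.36630085e-01  6.61702204e+01]
 [ 9.99999123e-01  1.30424489e-03 -2.29566206e-04  2.25251606e-01]
 [ 5.31669890e-04 -2.36629599e-01  9.71599789e-01 -1.69793332e+02]
 [ 0.00000000e+00  0.00000000e+00  0.00000000e+00  1.00000000e+00]] 365.80814971816244
tool shift to mid [-626.03601385 -677.57106625  200.48688801]
```

Call:
arm_command(
  targets=[
    [-25,-20,-30,8,1],
    [-60,-50,-55,16,1],
    [-95,-80,-70,24,1],
    [-135,-112,-70,32,1],
    [-175,-145,-70,40,1],
  ],
)

```text
t: 0.75
eef_pos: [326.3, 393.8, 285.2]
tcp_rot: [3.14, -0.0, 2.092]
ft_force: [1.7, 0.4, -0.9]
opening: 1.0
grip_force: 0.0
```

Call:
arm_command(
  targets=[
    [-45,1,0,8,1],
    [-90,2,0,16,1],
    [-140,3,0,24,1],
    [-190,4,0,32,1],
    [-235,5,0,40,1],
  ],
)

```text
t: 1.25
eef_pos: [448.7, 192.5, 284.8]
tcp_rot: [3.141, -0.0, 1.392]
ft_force: [0.7, -0.1, 0.1]
opening: 1.003
grip_force: 0.0
```

Run:
```python
from h import *
c=cam('wrist');cv2.imwrite('pics/w1.png',c['im'][:,:,::-1]);import pickle;pickle.dump(c,open('w1.pkl','wb'))
s=env.state();print(s['t'],s['eef_pos'],s['tcp_rot'],s['joints'])
```

```text
1.3 [451.60249921 188.56173728 284.64272797] [3.13996795e+00 1.12556110e-03 1.38137559e+00] [ 0.26143076  0.2237685   1.7822422  -0.00189881  1.13461072  0.45165197]
```

View pics/w1.png

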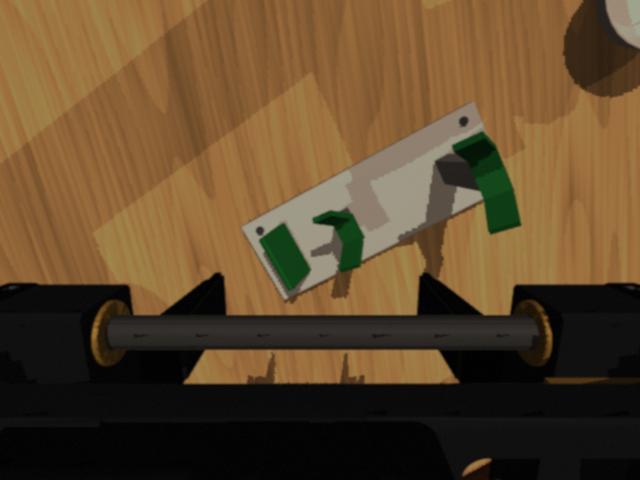

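The wrist view shows the base corners at about (243,228), (474,102) and (287,300). The toe plate is at (260,238)–(292,290), and the low and high saddles are at about (345,240) and (490,185). I'll fit a model and overlay it on a fresh picture.

```bash
cat > rest.py <<'E'
from h import *
c30,s30=np.sqrt(3)/2,.5
def toworld(p,P):  # P in seat frame; p=x,y,yaw(deg) of seat
    P=np.atleast_2d(P).astype(float);h=P[:,0]*c30-P[:,2]*s30;z=120+P[:,0]*s30+P[:,2]*c30
    a=np.radians(p[2]);return np.c_[p[0]+h*np.cos(a)-P[:,1]*np.sin(a),p[1]+h*np.sin(a)+P[:,1]*np.cos(a),z]
lines=[[(-173,-35,-30),(-173,35,-30),(-173,35,30),(-173,-35,30),(-173,-35,-30)]]
for x0,x1,fz,w,tz in((46,70,-14,18,17),(-102,-78,-6,11,25)):
    lines.append([(x0,-w,fz),(x0,w,fz),(x1,w,fz),(x1,-w,fz),(x0,-w,fz)])
    for s in(-1,1): lines.append([(x0,s*w,fz),(x0,s*w*1.6,tz),(x1,s*w*1.6,tz),(x1,s*w,fz)])
lines.append([(-170,0,0),(90,0,0)])
def base(p,d):
    a=np.radians(p[2]);u=np.array([np.cos(a),np.sin(a)]);v=np.array([-u[1],u[0]])
    return np.array([[*(np.array(p[:2])+(d+i*155)*u+j*55*v),14] for i,j in((-1,-1),(-1,1),(1,1),(1,-1),(-1,-1))])
def draw(c,p,d,box,k):
    x,y,w,h=box;im=cv2.resize(c['im'][y:y+h,x:x+w,::-1].copy(),None,fx=k,fy=k,interpolation=cv2.INTER_CUBIC)
    for L,col in [(toworld(p,l),(0,0,255)) for l in lines]+[(base(p,d),(255,0,255))]:
        q=((proj(c,L)-[x,y]+.5)*k*16).astype(np.int32);cv2.polylines(im,[q.reshape(-1,1,2)],False,col,1,cv2.LINE_AA,4)
    return im
E
python3 - <<'E'
from rest import *
import pickle
from scipy.optimize import least_squares
c=pickle.load(open('w1.pkl','rb'))
def res(q):
    p,d=q[:3],q[3];B=proj(c,base(p,d))
    return np.r_[(B[[0,1,2,3]]-[[0,0],[243,228],[474,102],[0,0]])[[1,2]].ravel(),B[0]-[287,300],(proj(c,toworld(p,[(-173,35,30),(-173,-35,30)]))-[[260,238],[292,290]]).ravel()]
r=least_squares(res,[500,140,17,0]);print(r.x,r.fun.round(1))
w=cam('wrist');pickle.dump(w,open('w2.pkl','wb'))
s=env.state();print(s['t'],s['eef_pos'],s['tcp_rot'])
q=r.x
a=draw(w,q[:3],q[3],(225,85,320,225),2.5);cv2.imwrite('pics/w2.png',a)
E
```

```text
[547.49098876 200.05466685  17.86653697 -35.65146141] [-2.2 -1.3  2.3 -2.2 -2.1  1.1  1.4  1.2  0.2  1.8]
1.35 [450.16297456 190.90588891 284.57735469] [3.14091840e+00 4.09603896e-04 1.38915700e+00]
```

View pics/w2.png

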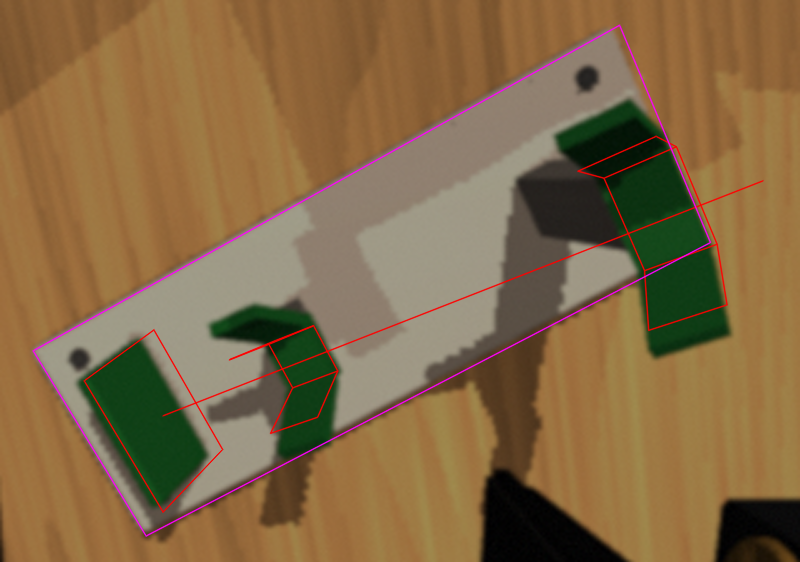

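The overlay shows the saddles and toe plate close to the fitted model, offset by only a few pixels. I'll refine with the measured corners. In the crop, the high saddle floor is (632,237)–(716,245), the low floor (270,345)–(338,370), and the flare tips are at (557,135), (632,100), (655,356), (730,333), (210,328), (255,305), (280,458) and (330,440).

Run:
```python
from rest import *
import pickle
from scipy.optimize import least_squares
c=pickle.load(open('w2.pkl','rb'))
def model(q):
    p,d,wh,wl,zh,zl=q[:3],*q[3:8]
    S=[(46,18,-14),(70,18,-14),(70,-18,-14),(46,-18,-14),(-102,11,-6),(-78,11,-6),(-78,-11,-6),(-102,-11,-6),
     (46,wh,zh),(70,wh,zh),(46,-wh,zh),(70,-wh,zh),(-102,wl,zl),(-78,wl,zl),(-102,-wl,zl),(-78,-wl,zl),(-173,35,30),(-173,-35,30)]
    return np.r_[proj(c,toworld(p,S)),proj(c,base(p,d))[[1,2,0,3]]]
O=np.array([(605,182),(662,160),(716,245),(645,273),(270,345),(315,325),(338,370),(293,388),
 (557,135),(632,100),(655,356),(730,333),(210,328),(255,305),(280,458),(330,440),(80,383),(160,508),(36,350),(618,27),(147,534),(711,243)])/2.5+[225,85]-.5
f=lambda q:(model(q)-O).ravel()
r=least_squares(f,[547,200,18,-36,30,20,17,25],loss='soft_l1',bounds=([0]*2+[-90,-200,0,0,0,0],[999,999,90,200,60,60,17,25.1]))
print(r.x.round(1));print(f(r.x).reshape(-1,2).round(1).tolist())
p=r.x[:3];s=env.state();print('toe',toworld(p,(-173,0,0)))
for n in('top','scene'):
    k=cam(n);k['q']=proj(k,toworld(p,(58,0,0)));
    x,y=k['q'][0].astype(int);x=max(x-130,0);cv2.imwrite(f'pics/{n}1.png',draw(k,p,r.x[3],(x,max(y-60,0),250,190),3.0))
```

```text
[545.9 199.9  17.8 -33.8  40.3  31.2  13.1  22.8]
[[-2.3, -1.1], [3.8, -4.8], [-1.6, 0.2], [-2.1, -0.5], [-2.1, -0.2], [-2.2, 0.4], [-1.8, 0.5], [-1.8, 0.0], [1.2, 0.5], [2.1, -0.0], [1.1, 0.4], [2.0, 0.2], [0.5, 0.3], [0.9, 1.2], [1.5, 0.3], [0.3, 1.6], [0.1, -0.9], [-0.4, 1.6], [-1.4, -0.5], [0.7, -1.1], [-0.7, 0.1], [-0.3, -0.5]]
toe [[403.23048095 154.20311761  33.5       ]]
```

View pics/scene1.png

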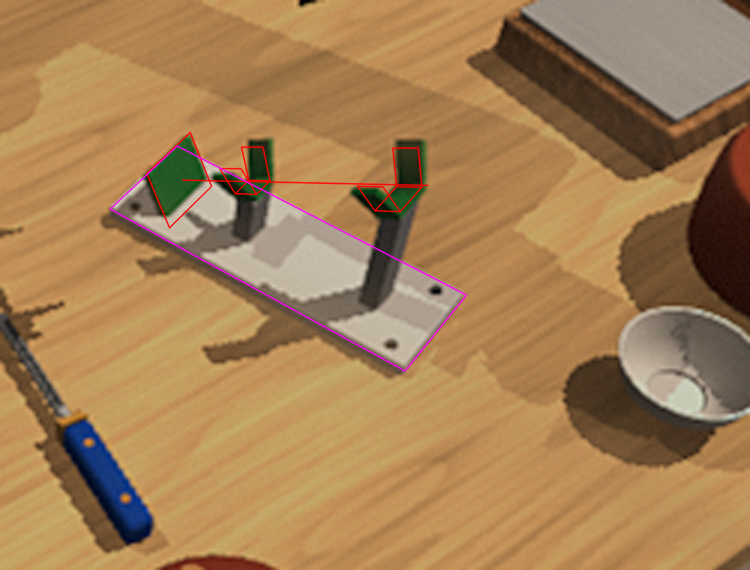

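The overlay lines up with the base, saddles and toe plate in the scene view too: the high saddle is at about (395,195) in the crop and the toe at (180,180). That puts the seat at (546,200) with yaw 17.8°. Next I'll move to the trier.

Call:
arm_command(
  targets=[
    [-35,17,0,8,1],
    [-75,36,0,16,1],
    [-118,56,0,24,1],
    [-162,77,0,32,1],
    [-205,97,0,40,1],
  ],
)

```text
t: 1.95
eef_pos: [508.5, -24.3, 284.8]
tcp_rot: [3.142, -0.0, 0.698]
ft_force: [0.2, 0.9, -0.2]
opening: 0.999
grip_force: 0.0
```

Call:
arm_command(
  targets=[
    [-20,43,15,5,1],
    [-41,86,30,10,1],
    [-62,130,45,15,1],
    [-83,174,60,15,1],
    [-105,218,60,15,1],
  ],
)

```text
t: 2.45
eef_pos: [568.6, -256.8, 222.7]
tcp_rot: [-3.139, 0.001, 0.442]
ft_force: [0.2, 1.0, 0.4]
opening: 1.001
grip_force: 0.0
```

Run:
```python
from h import *
import pickle
cam('wrist');cam('wrist')
c=cam('wrist');pickle.dump(c,open('w3.pkl','wb'));cv2.imwrite('pics/w3.png',c['im'][:,:,::-1])
s=env.state();print(s['t'],s['eef_pos'],s['tcp_rot'],s['joints'])
```

```text
2.6 [ 568.85328749 -257.93104629  223.53340025] [-3.14049648e+00  5.51873458e-04  4.38469616e-01] [-5.31473303e-01  4.82556856e-01  1.54827485e+00  1.83478925e-04
  1.11197713e+00  6.00772349e-01]
```

View pics/w3.png

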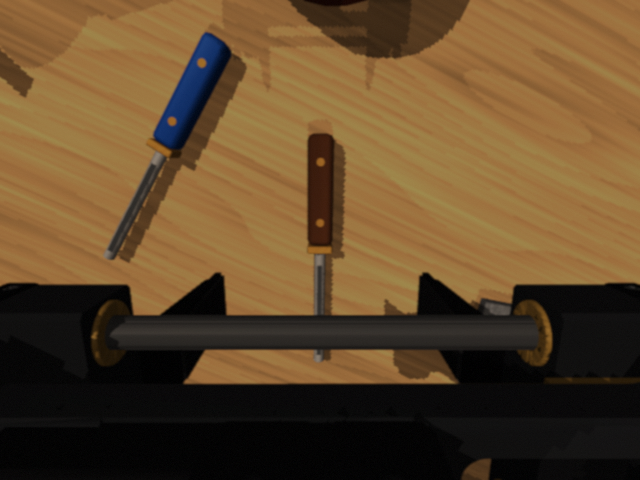

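The wooden trier is nearly aligned with the tool: butt at (320,134), collar at (320,249), rivets at (320,162) and (320,223), and tip at about (319,359).

Run:
```python
from h import *
import pickle
c=pickle.load(open('w3.pkl','rb'))
b,k,t=ray(c,(320.5,134),20),ray(c,(319.5,253),20),ray(c,(319,359.5),14)
print(b,k,t,np.linalg.norm((b-k)[:2]),np.linalg.norm((b-t)[:2]))
r1,r2=ray(c,(320.5,162),28),ray(c,(320,223),28)
for u in(b-k,b-t,r1-r2):print(np.degrees(np.arctan2(u[1],u[0])))
u=(b-t)/np.linalg.norm(b-t);m=t+163*u;m2=k+33*(b-k)/np.linalg.norm(b-k);print(m,m2)
s=env.state();print('tool shift',totool(np.r_[((m+m2)/2)[:2],4]-s['eef_pos']))
```

```text
[ 648.92827366 -222.25182673   20.        ] [ 539.73573595 -272.2991819    20.        ] [ 423.08822258 -326.25268904   14.        ] 120.11556123698 248.63609559473386
24.623901017171864
24.726388316965647
24.64476570474075
[ 571.10057955 -258.09200326   17.93231465] [ 569.73479441 -258.54940041   20.        ]
tool shift [  1.37213564   1.2576127  219.53142977]
```

Call:
arm_command(
  targets=[
    [1,1,45,0.4,1],
    [1,1,90,0.4,1],
    [1,1,135,0.4,1],
    [1,1,175,0.4,1],
    [1,1,200,0.4,1],
  ],
)

```text
t: 3.1
eef_pos: [569.2, -254.6, 22.2]
tcp_rot: [-3.139, 0.002, 0.435]
ft_force: [-0.9, 0.4, -0.6]
opening: 0.999
grip_force: 0.0
```

Call:
arm_command(
  targets=[
    [0,0,10,0,1],
    [0,0,19,0,1],
    [0,0,19,0,1],
    [0,0,19,0,0.6],
    [0,0,19,0,0.4],
  ],
)

```text
t: 3.6
eef_pos: [570.3, -257.8, 6.9]
tcp_rot: [3.14, -0.001, 0.432]
ft_force: [0.2, -0.3, -0.2]
opening: 0.886
grip_force: 0.0
```

Call:
arm_command(
  targets=[
    [0,0,3,0,0.35],
    [0,0,3,0,0.3],
    [0,0,3,0,0.2],
    [0,0,3,0,0.1],
    [0,0,3,0,0],
  ],
)

```text
t: 4.1
eef_pos: [569.7, -257.6, 2.7]
tcp_rot: [-3.142, -0.0, 0.432]
ft_force: [-0.0, 0.3, 0.0]
opening: 0.471
grip_force: 0.0
```

Call:
arm_command(
  targets=[
    [0,0,0,0,0],
    [0,0,0,0,0],
    [0,0,0,0,0],
    [0,0,0,0,0],
    [0,0,0,0,0],
  ],
)

```text
t: 4.6
eef_pos: [569.7, -257.6, 2.6]
tcp_rot: [-3.142, -0.0, 0.432]
ft_force: [-0.6, 0.1, -0.9]
opening: 0.271
grip_force: 30.0
```

Call:
arm_command(
  targets=[
    [0,0,-15,0,0],
    [0,0,-50,0,0],
    [0,0,-95,0,0],
    [0,0,-140,0,0],
    [0,0,-180,0,0],
  ],
)

```text
t: 5.1
eef_pos: [569.5, -257.5, 186.0]
tcp_rot: [3.14, -0.001, 0.432]
ft_force: [0.6, -0.0, -1.2]
opening: 0.269
grip_force: 30.0
```

Call:
arm_command(
  targets=[
    [0,0,-30,0,0],
    [0,0,-60,0,0],
    [0,0,-75,0,0],
    [0,0,-75,0,0],
    [0,0,-75,0,0],
  ],
)

```text
t: 5.6
eef_pos: [569.3, -257.3, 257.6]
tcp_rot: [-3.141, 0.0, 0.432]
ft_force: [-0.1, 0.1, -1.6]
opening: 0.272
grip_force: 30.0
```

Run:
```python
from h import *
import pickle
c=cam('wrist');pickle.dump(c,open('w4.pkl','wb'));cv2.imwrite('pics/w4.png',c['im'][:,:,::-1])
s=env.state();print(s['t'],s['eef_pos'],s['tcp_rot'],s['joints'],s['ft_force'],s['grip_force'],s['opening'],totool(np.array([545.9,199.9,260])-s['eef_pos']))
```

```text
5.65 [ 569.16752662 -257.30217506  256.86846533] [-3.14037043e+00  7.35832672e-04  4.31653379e-01] [-5.30313783e-01  4.53989520e-01  1.50462164e+00  1.02971833e-04
  1.18440494e+00  6.08790742e-01] [-0.06375879  0.42140993 -0.31455197] 29.991614520549774 0.271095244444421 [ 170.14542056 -425.00359564   -2.73728825]
```

View pics/w4.png

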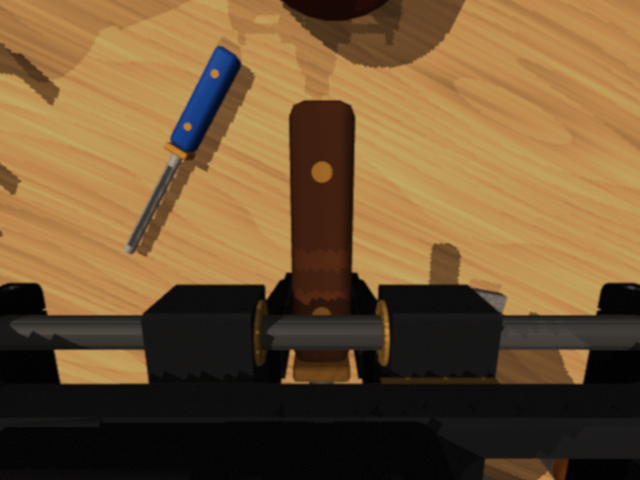

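The wooden trier is held straight in the fingers, with its butt at (322,101) and its axis close to the image centre column. I'll carry it over the rest.

Call:
arm_command(
  targets=[
    [10,-25,0,1.5,0],
    [27,-67,0,3,0],
    [44,-110,0,4.5,0],
    [61,-153,0,6,0],
    [79,-198,0,7,0],
  ],
)

```text
t: 6.15
eef_pos: [557.8, -43.1, 256.4]
tcp_rot: [-3.14, 0.002, 0.308]
ft_force: [1.4, 0.4, -0.7]
opening: 0.272
grip_force: 30.0
```

Run:
```python
from h import *
import pickle
c=pickle.load(open('w4.pkl','rb'));T0=np.array([569.17,-257.3,256.87])
for uv,h in(((322,101),18),((322,172),25.4),((322,103),25)):
    P=ray(c,uv,T0[2]+h);print(Ro.from_euler('xyz',[-3.14037,7.36e-4,.43165]).inv().apply(P-T0))
s=env.state();print(s['eef_pos'],s['tcp_rot'],totool(np.array([542.3,198.7,257])-s['eef_pos']))
```

```text
[ 87.45329042   0.09213499 -18.06449666]
[ 60.4825501    0.10964216 -25.44467512]
[ 8.57582570e+01  6.81694859e-02 -2.50632269e+01]
[557.76814691 -43.1113356  256.4147408 ] [-3.14048496e+00  1.87027267e-03  3.07822926e-01] [  58.52284379 -235.13233784   -0.43425903]
```

Call:
arm_command(
  targets=[
    [11,-46,0,0,0],
    [23,-92,0,0,0],
    [35,-139,0,0,0],
    [47,-186,0,0,0],
    [56,-225,0,0,0],
  ],
)

```text
t: 6.65
eef_pos: [542.5, 189.0, 256.4]
tcp_rot: [-3.141, 0.002, 0.31]
ft_force: [0.4, 0.0, -0.5]
opening: 0.269
grip_force: 30.0
```

Call:
arm_command(
  targets=[
    [2,-9,0,0,0],
    [2,-9,0,0,0],
    [2,-9,0,0,0],
    [2,-9,0,0,0],
  ],
)

```text
t: 7.05
eef_pos: [542.8, 194.5, 257.3]
tcp_rot: [3.141, 0.001, 0.308]
ft_force: [0.6, -1.0, -1.9]
opening: 0.274
grip_force: 30.0
```

Run:
```python
from h import *
cam('wrist');s=env.state();print(s['t'],s['eef_pos'],s['tcp_rot'],s['ft_force'],totool(np.array([542.3,198.7,107.6])-s['eef_pos']))
c=cam('wrist');cv2.imwrite('pics/w5.png',c['im'][:,:,::-1])
```

```text
7.1 [542.83727497 194.49560676 257.48914026] [3.14154712e+00 3.04583101e-04 3.07758020e-01] [-1.23244018 -1.55453797 -2.05925353] [  0.80722889  -4.17642833 149.88871132]
```

View pics/w5.png

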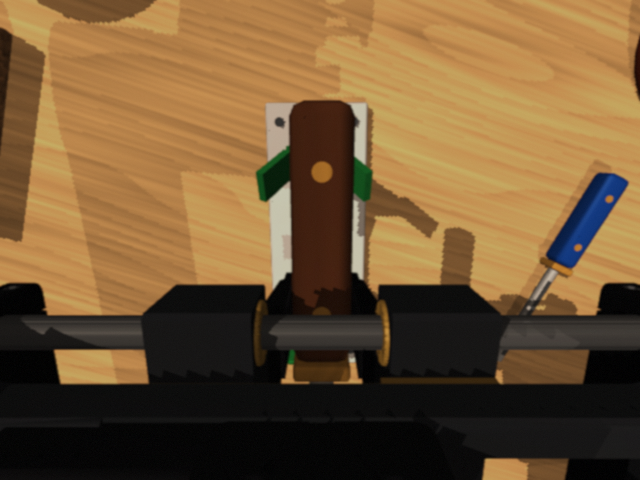

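Seen from above, the trier is parallel to the rest but offset. The saddle flares run from 257 to 372 (centre 314.5) and the handle centre is at 322, so a shift of about −4.5 mm in tool y is needed, which agrees with the computed −4.2.

Call:
arm_command(
  targets=[
    [1,-4.5,15,-0.2,0],
    [1,-4.5,45,-0.2,0],
    [1,-4.5,70,-0.2,0],
    [1,-4.5,88,-0.2,0],
    [1,-4.5,95,-0.2,0],
  ],
)

```text
t: 7.65
eef_pos: [541.8, 199.5, 161.1]
tcp_rot: [-3.141, 0.002, 0.312]
ft_force: [-0.6, -0.9, -1.0]
opening: 0.269
grip_force: 30.0
```

Call:
arm_command(
  targets=[
    [0,0,5,0,0],
    [0,0,10,0,0],
    [0,0,13,0,0],
    [0,0,16,0,0],
    [0,0,19,0,0],
  ],
)

```text
t: 8.15
eef_pos: [542.3, 200.5, 144.0]
tcp_rot: [3.142, -0.001, 0.313]
ft_force: [-4.0, -2.8, 6.1]
opening: 0.271
grip_force: 30.0
```

Contact came at the predicted height. I'll keep pressing so the trier pivots in the pads.

Call:
arm_command(
  targets=[
    [0,0,2,0,0],
    [0,0,4,0,0],
    [0,0,6,0,0],
    [0,0,8,0,0],
    [0,0,10,0,0],
  ],
)

```text
t: 8.65
eef_pos: [541.7, 200.2, 134.1]
tcp_rot: [3.142, 0.001, 0.313]
ft_force: [-5.0, -2.7, 5.2]
opening: 0.271
grip_force: 30.0
```

Run:
```python
from h import *
s=env.state();print(s['t'],s['eef_pos'],s['ft_force'],s['moment'])
c=cam('scene');x,y=proj(c,[546,200,130])[0].astype(int);cv2.imwrite('pics/s2.png',cv2.resize(c['im'][y-100:y+100,x-130:x+130,::-1],None,fx=3,fy=3,interpolation=cv2.INTER_CUBIC))
```

```text
8.65 [541.67582763 200.24079383 134.07822269] [-4.99201649 -2.68450329  5.22840063] [-0.45812251  0.67451071 -0.05129693]
```

View pics/s2.png

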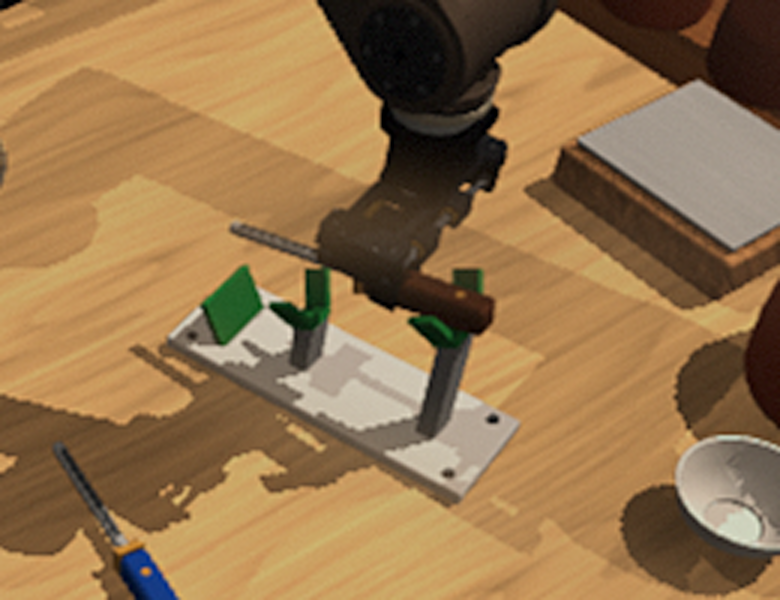

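The scene crop shows the handle in the high saddle at about (445,300), with the blade at (270,240) still above the low saddle. It is tilting under a steady force of about 5 N, so I'll continue down.

Call:
arm_command(
  targets=[
    [0,0,3,0,0],
    [0,0,6,0,0],
    [0,0,9,0,0],
    [0,0,12,0,0],
    [0,0,15,0,0],
  ],
)

```text
t: 9.2
eef_pos: [542.2, 200.4, 119.1]
tcp_rot: [3.142, -0.001, 0.313]
ft_force: [-2.2, -1.5, 5.2]
opening: 0.271
grip_force: 30.0
```

Call:
arm_command(
  targets=[
    [0,0,2,0,0],
    [0,0,4,0,0],
    [0,0,6,0,0],
    [0,0,7,0,0],
    [0,0,8,0,0],
  ],
)

```text
t: 9.7
eef_pos: [542.9, 200.6, 111.3]
tcp_rot: [3.141, -0.002, 0.313]
ft_force: [-0.8, -0.9, 5.7]
opening: 0.27
grip_force: 30.0
```

Call:
arm_command(
  targets=[
    [0,0,1,0,0],
    [0,0,2,0,0],
    [0,0,3,0,0],
  ],
)

```text
t: 10.0
eef_pos: [543.1, 200.7, 108.4]
tcp_rot: [3.141, -0.003, 0.313]
ft_force: [0.3, -0.4, 5.9]
opening: 0.272
grip_force: 30.0
```

Call:
arm_command(
  targets=[
    [0,0,1,0,0],
    [0,0,2,0,0],
  ],
)

```text
t: 10.2
eef_pos: [543.3, 200.7, 106.5]
tcp_rot: [3.141, -0.003, 0.313]
ft_force: [0.9, -1.2, 5.8]
opening: 0.272
grip_force: 30.0
```

Call:
arm_command(
  targets=[
    [0,0,1,0,0],
    [0,0,2,0,0],
  ],
)

```text
t: 10.4
eef_pos: [543.4, 200.8, 106.0]
tcp_rot: [3.141, -0.004, 0.313]
ft_force: [-7.8, -2.0, 32.6]
opening: 0.27
grip_force: 30.0
```

The force jumped to 32 N at the predicted height, so both saddles are in contact. I'll ease off, check the angle, then release.

Call:
arm_command(
  targets=[
    [0,0,-0.7,0,0],
    [0,0,-1.2,0,0],
    [0,0,-1.2,0,0],
  ],
)

```text
t: 10.7
eef_pos: [543.2, 200.7, 106.0]
tcp_rot: [3.141, -0.003, 0.313]
ft_force: [-0.7, -1.7, 9.3]
opening: 0.269
grip_force: 30.0
```

Run:
```python
from rest import *
p=(545.9,199.9,17.8)
c=cam('scene');x,y=proj(c,[546,200,130])[0].astype(int);x-=130;y-=100
im=cv2.resize(c['im'][y:y+200,x:x+260,::-1],None,fx=3,fy=3,interpolation=cv2.INTER_CUBIC)
q=((proj(c,toworld(p,[(-163,0,0),(-40,0,0),(87,0,-14),(87,0,14)]))-[x,y]+.5)*3)
for u in q: cv2.circle(im,tuple(int(v) for v in u),4,(0,0,255),1)
cv2.imwrite('pics/s3.png',im)
s=env.state();print(s['t'],s['eef_pos'],s['ft_force'],q.round())
```

```text
10.75 [543.21227329 200.69412537 105.98478897] [-0.69880842 -0.37932448  9.09654718] [[245. 309.]
 [353. 311.]
 [486. 328.]
 [477. 299.]]
```

View pics/s3.png

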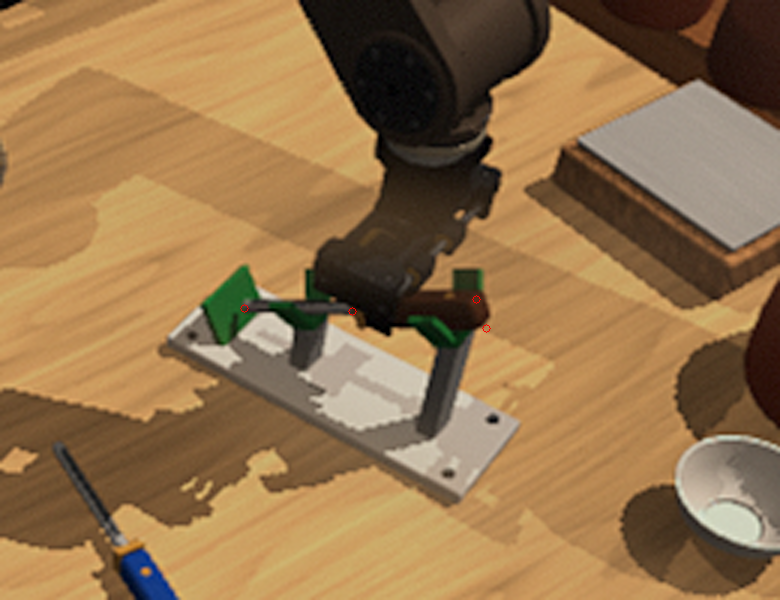

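The trier lies in both saddles: the tip is at (245,308) just inside the toe plate, and the butt at (483,312) matches the predicted seat markers. I'll unload and release slowly.

Call:
arm_command(
  targets=[
    [0,0,-0.4,0,0],
    [0,0,-0.4,0,0.28],
    [0,0,-0.4,0,0.3],
    [0,0,-0.4,0,0.34],
    [0,0,-0.4,0,0.4],
  ],
)

```text
t: 11.25
eef_pos: [542.1, 200.4, 105.1]
tcp_rot: [-3.142, 0.0, 0.313]
ft_force: [-0.0, 0.2, 0.3]
opening: 0.37
grip_force: 0.0
```

Call:
arm_command(
  targets=[
    [0,0,0,0,0.5],
    [0,0,0,0,0.6],
    [0,0,0,0,0.6],
    [0,0,0,0,0.6],
    [0,0,0,0,0.6],
  ],
)

```text
t: 11.75
eef_pos: [542.2, 200.4, 105.3]
tcp_rot: [-3.142, -0.0, 0.313]
ft_force: [0.6, -0.1, 0.6]
opening: 0.596
grip_force: 0.0
```

Call:
arm_command(
  targets=[
    [0,0,-10,0,0.6],
    [0,0,-30,0,0.6],
    [0,0,-60,0,0.6],
    [0,0,-100,0,0.6],
    [0,0,-140,0,0.6],
  ],
)

```text
t: 12.25
eef_pos: [541.9, 200.3, 247.4]
tcp_rot: [-3.142, 0.0, 0.313]
ft_force: [-0.1, -0.4, 0.2]
opening: 0.602
grip_force: 0.0
```

Call:
arm_command(
  targets=[
    [0,0,-20,0,0.6],
    [0,0,-40,0,0.6],
    [0,0,-40,0,0.6],
    [0,0,-40,0,0.6],
    [0,0,-40,0,0.6],
  ],
)

```text
t: 12.75
eef_pos: [541.8, 200.3, 284.3]
tcp_rot: [-3.141, 0.002, 0.313]
ft_force: [0.8, -0.1, -0.9]
opening: 0.601
grip_force: 0.0
```

Run:
```python
from rest import *
p=(545.9,199.9,17.8)
s=env.state();print(s['t'],s['eef_pos'],s['ft_force'])
ref=cv2.imread('pics/s3.png');c=cam('scene');x,y=proj(c,[546,200,130])[0].astype(int);x-=130;y-=100
im=cv2.resize(c['im'][y:y+200,x:x+260,::-1],None,fx=3,fy=3,interpolation=cv2.INTER_CUBIC);cv2.imwrite('pics/s4.png',im)
# numeric check: wrist handle and blue trier / brush unchanged in scene vs start
a=cv2.imread('pics/scene0.png');b=c['im'][:,:,::-1]
for n,(u,v,w,h) in dict(blue=(318,238,58,80),brush=(140,300,68,66)).items():
    print(n,cv2.absdiff(a[v:v+h,u:u+w],b[v:v+h,u:u+w]).mean())
w=cam('wrist');hsv=cv2.cvtColor(w['im'],cv2.COLOR_RGB2HSV)
P=proj(w,toworld(p,[(87,0,0),(-33,0,0),(70,0,14)]));print('pred butt,collar,top',P.round(1))
# brown handle blob around the prediction
m=((hsv[...,0]<12)&(hsv[...,1]>120)&(hsv[...,2]<110)).astype(np.uint8)
n,l,st,ce=cv2.connectedComponentsWithStats(m)
for i in range(1,n):
    if 300<st[i,4]<20000: print(st[i],ce[i].round(1))
```

```text
12.75 [541.75415738 200.30515154 284.27108097] [ 0.77206086 -0.12603836 -0.88115564]
blue 15.950287356321839
brush 8.7260101010101
pred butt,collar,top [[323.9 139.4]
 [322.9 251.6]
 [323.8 168.7]]
[ 621   19   19  102 1310] [632.   71.4]
[ 306  137   32  117 2996] [321.2 191.4]
```

Run:
```python
from rest import *
a=cv2.imread('pics/scene0.png')[:,:,::-1];b=cam('scene')['im']
def cen(im,lo,hi,box):
    x,y,w,h=box;m=cv2.inRange(cv2.cvtColor(np.ascontiguousarray(im[y:y+h,x:x+w]),cv2.COLOR_RGB2HSV),lo,hi);v,u=np.nonzero(m);return u.mean()+x,v.mean()+y,len(u)
print([cen(i,(105,150,30),(130,255,255),(310,230,80,100)) for i in(a,b)])
print([cen(i,(0,0,60),(180,70,255),(165,320,50,50)) for i in(a,b)])
hs=[]
for _ in range(4):
    w=cam('wrist');hsv=cv2.cvtColor(w['im'],cv2.COLOR_RGB2HSV)[120:270,290:350]
    v,u=np.nonzero((hsv[...,0]<12)&(hsv[...,1]>120)&(hsv[...,2]<110));hs.append((u.mean().round(2),v.mean().round(2)))
print(hs)
if np.ptp(np.array(hs),0).max()<.5: print(env.job_done())
```

```text
[(np.float64(356.52863436123346), np.float64(295.44933920704847), 454), (np.float64(356.51876379690947), np.float64(295.41059602649005), 453)]
[(np.float64(183.12885154061624), np.float64(342.8795518207283), 714), (np.float64(183.11019283746558), np.float64(343.0206611570248), 726)]
[(np.float64(31.22), np.float64(71.65)), (np.float64(31.17), np.float64(71.74)), (np.float64(31.17), np.float64(71.74)), (np.float64(31.13), np.float64(72.08))]
the job is handed in; nothing more can be done
None
```

The wooden trier lies steady in both saddles with its tip by the toe plate, the blue trier and brush have not moved, the arm is clear, and the job was handed in at about 13 s.

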